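# Overhang a mounting plate at the breadboard edge

### The arm

A 6-joint arm with a two-finger parallel gripper is mounted at the origin on the work surface. World frame = base frame: x ahead of the robot, y to its left, z up, the work surface at z = 0. Lengths are in mm, angles in rad, forces in N, time in s.
With the tool pointing down it reaches from about 275 to 1000 mm from the base axis. Payload 8.4 kg.
Tool frame: the origin (TCP) lies between the finger pads; the fingertips stand 17 mm ahead of it and the grasp point (between the pads) lies 2 mm behind it (r.tcp_to_tips is the distance from the TCP to the fingertips, in mm); z points along the fingers, y is the line along which they close (so a half turn about z gives the same grasp; the last joint's range is limited). The gripper opens to 85 mm and grips with 20 to 120 N. Pads are 22 mm wide; open, the fingers measure 114 mm over their backs; the gripper's body (76 mm by 85 mm) begins 54 mm behind the grasp point. The pads swing forward as they close: fully open they stand 13 mm farther back than shut.
Start: joints at [1.129, 0.353, 1.633, -0, 1.155, -0.002], TCP at [266.098, 565.526, 221.681] pointing down, gripper open.
Joint ranges: [-2.63, 2.63], [-0.92, 2.1], [0.06, 2.66], [-1.3, 4.44], [0, 2.69], [-3.02, 3.02]. Speed limits (rad/s): [2.22, 2.22, 2.79, 3.14, 3.14, 3.14].

### API

Orientations are given as [roll, pitch, yaw] about the fixed x, y, z axes, in that order (R = Rz(yaw) Ry(pitch) Rx(roll)).
In Python, from rig import r gives the robot as it stands. The module is installed in compiled form; this text tells all that it offers.
- The arm moves only by the tool apply_moves, never from a script. Its argument "series" is text: rows parted by semicolons, each of 7 numbers parted by spaces: the shift along the tool's x, y, z in cm, then the turn, a rotation vector about the tool's x, y, z in rad, then the gripper's target within -1 to 1 (shut at 1, half-way at 0, fully open at -1). In form: tx ty tz rx ry rz fingers; .... A call has exactly 10 rows; each row shifts and turns the commanded pose from where the row before left it, along the tool's axes as they then stand; what a row does not reach is not made up. A row lasts 1/12 s, in which the tool goes at most 41.7 mm and 7.16 degrees, less where a joint would pass 70% of its speed; a pose out of reach is approached as far as the arm can. A call with a gripper value outside its range is refused whole. The fingers move at their own pace and stop on an object; "squeeze" is the grip in N (left out, the last holds). Time passes only in rows, so rows that do not move let the fingers close, or fill a call up. It gives the time, the measured TCP pose, the force and the opening at its end, in the units of the state.
- r.sense(): the state, without advancing time (a new reading comes with each control period).
- r.grab_frame(name): name is "scene" or "top" or "wrist"; returns the picture (400x640x3 uint8, blue, green, red); there is no depth.
- r.camera_info(name): a dict with "K" (3x3 intrinsics, pixels), "extrinsics" (4x4, takes a point from camera to world coordinates). Camera axes: x right, y down, z forward; pixel columns grow to the right and rows downward; lengths in mm; the calibration is good to about 2 mm. The wrist camera is an equidistant fisheye: a pixel r from the principal point sees the ray r / f radians off the axis. A picture is of the moment at which its call begins: read the wrist's pose just before it. camera_info takes no time and is no camera call; for the wrist camera it gives the pose at the moment of the call.
- r.sign_off(): hands the job in, once; it reports no verdict.
The state is a dict: "clock": time; "qpos": joint angles; "qvel": joint speeds; "joint_efforts": joint torques, N m; "eef_pos": TCP position; "tcp_rot": TCP orientation; "contact_force": force on the tool from outside, world axes, zero at the start; "wrist_torque": the same for the moment, N m; "opening": opening from 0.0 (shut) to 1.0 (fully open).
Only numpy, scipy, OpenCV 4.12 (cv2) and the standard library are available. Lean on these libraries where they do the work, as an engineer would, in place of code of your own. Each camera call takes 0.05 s, during which the arm holds its last target. There are 200 camera calls.

### The job

Slide the flat drilled mounting plate out over the left-hand end of the raised breadboard (left as seen from the robot) until its first row of holes hangs fully clear of the edge, so that screws can be put in from below, while its second row is still fully over the board: about 25 mm of overhang, square to that edge. Push it with the fingertips only, never lifting or tipping it, and leave it lying flat on the board. Leave the other things where they are.

Things in the scene. Friction and masses are not known exactly. Their poses are not given: they have to be found in the camera images.
- plate: the part to slide: bare bright flat aluminium plate, 100 mm (its x) by 125 mm (its y) by 8 mm thick, 0.2 to 0.4 kg, too wide to grasp. It lies loose and flat on the breadboard, turned up to 0.3 rad from square. It has 6.6 mm through holes on a 25 mm grid: five rows of four, the rows running along its x, at y = -50, -25, 0, 25 and 50 mm. Origin: centre of its underside; x along the rows, y towards the end that goes over the edge, z up
- row1_near (a point): centre, at the underside, of the end hole of the plate's first row (the row 12.5 mm from the leading end), on the robot's side: 37.5 mm to -x and 50 mm to +y of the plate's origin
- row1_far (a point): the same at the other end of the first row: 37.5 mm to +x and 50 mm to +y of the plate's origin
- row2_near (a point): centre, at the underside, of the end hole of the plate's second row (37.5 mm from the leading end), on the robot's side: 37.5 mm to -x and 25 mm to +y of the plate's origin
- row2_far (a point): the same at the other end of the second row: 37.5 mm to +x and 25 mm to +y of the plate's origin
- board_edge (a point): middle of the top edge at the left-hand end of the raised breadboard: a fixed mid-grey aluminium plate with a grid of 6 mm holes, 300 mm (x) by 450 mm (y) by 13 mm on four pillars, its top 63 mm above the table. y points out over the edge (the board lies from y = -450 mm to 0), x along the edge away from the robot (board from -150 to 150 mm), z up from the top face
- mirror: bystander: black kinematic mirror mount with brass knobs on a 32 mm wide pedestal, 84 mm tall, standing loose on the board near its right-hand end. Origin: centre of its foot
- lens: bystander: black ring lens mount on a pedestal like the mirror's, 86 mm tall, loose, near the board's right-hand end. Origin: centre of its foot
- iris: bystander: black iris diaphragm disc on a like pedestal, 88 mm tall with its little lever, loose, near the board's right-hand end. Origin: centre of its foot
- fork_near: bystander: steel clamping fork, 32 by 80 mm, lying flat (14 mm tall at its nose) along the board's long side near the robot. Origin: near the middle of its underside
- fork_far: bystander: a second clamping fork like it, along the board's far long side. Origin: near the middle of its underside
- wrench_big: bystander: steel wrench, 190 mm long, lying on the table left of the board. Origin: middle of its underside
- wrench_small: bystander: steel wrench, 150 mm long, lying on the table beside the other. Origin: middle of its underside
- driver: bystander: grey-handled screwdriver, 180 mm long, lying on the table right of the board. Origin: middle of its underside
Things that resemble listed ones, but are neither listed nor needed, are in the scene too. There is more than one size of the plate; the one meant has the size given above.

How it is judged:
By the outcome, as a careful person would: the job done as asked, in the order asked, and still so for the second after the job is handed in, with the robot touching nothing.
It also fails if it takes over 35 s, if anything falls off the work surface, if the arm or the gripper's body presses on something with over 40 N, if the wrist force passes 120 N, or if a joint passes its speed limit or range.

## Working session

There is one attempt and no reset: what is moved stays moved. The work goes in short steps, Python scripts to look and compute and a tool call to move; the robot and the scene stay as the last step left them, time stands still between calls to the robot, and variables do not carry over. Pictures are saved under pics/ and viewed, on a budget of 10 in all, crops included, one or two more only if the job needs it, and the job is handed in when it is done.

Besides the shell and the picture viewer there is one more tool, called in YAML: its name, and indented under it one key for each argument. apply_moves: Moves the arm, as the interface text tells. Its arguments: {"type":"object","properties":{"series":{"type":"string"},"squeeze":{"type":"number"}},"required":["series"]}

```bash
mkdir -p pics
python3 - <<'E'
from rig import r
import cv2,numpy as np
s=r.sense();print(s)
for n in("top","scene"):
    i=r.camera_info(n);print(n,np.round(i["K"],1).tolist(),np.round(i["extrinsics"],3).tolist())
    cv2.imwrite(f"pics/{n}0.png",r.grab_frame(n))
E
```

```text
{'clock': 0.0, 'qpos': array([ 1.12859313e+00,  3.53635730e-01,  1.63416905e+00,  1.31661937e-05,
        1.15521860e+00, -2.39450885e-03]), 'qvel': array([ 0.00129758,  0.00158221,  0.00071058, -0.00054535,  0.00040063,
       -0.00058669]), 'joint_efforts': array([ 1.57471928e-03, -6.05264854e+01, -3.42063081e+01,  1.49169787e-04,
        9.52118455e-03,  8.25971398e-06]), 'eef_pos': array([265.87607969, 565.05731894, 220.95452111]), 'tcp_rot': array([-3.14016196e+00, -1.54637628e-05,  2.70177863e+00]), 'contact_force': array([ 0.79424937, -0.49292555,  0.52621275]), 'wrist_torque': array([-0.03232084,  0.0515487 ,  0.03564734]), 'opening': 0.9974137720754774}
top [[477.0, 0.0, 322.3], [0.0, 477.0, 196.8], [0.0, 0.0, 1.0]] [[-0.011, -0.997, 0.07, 386.01], [-1.0, 0.01, -0.016, -24.852], [0.015, -0.07, -0.997, 1340.63], [0.0, 0.0, 0.0, 1.0]]
scene [[360.9, 0.0, 319.1], [0.0, 360.9, 195.4], [0.0, 0.0, 1.0]] [[-0.067, 0.598, -0.798, 1288.821], [0.998, 0.027, -0.064, 47.142], [-0.016, -0.801, -0.599, 694.367], [0.0, 0.0, 0.0, 1.0]]
```

View pics/top0.png

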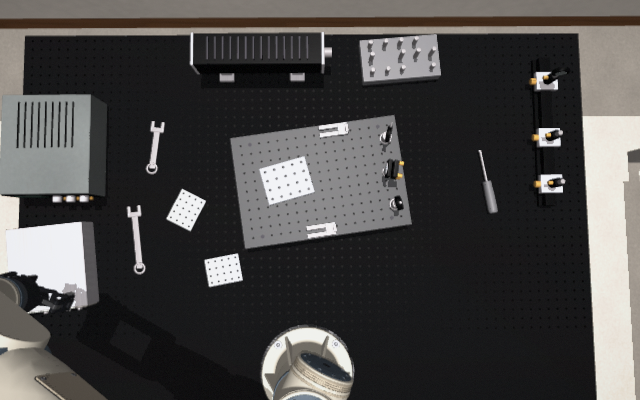

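View pics/scene0.png

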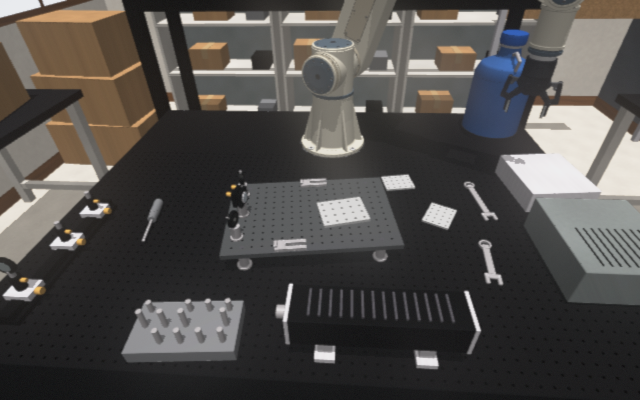

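The candidates in the top view are the plate on the board at (287,180), a loose plate at (186,210) and another at (223,270). The last two are smaller and lie on the table, so I choose (287,180). The board's left edge runs from (231,138) to (245,247). The bystanders stand at its right end and on its long sides. Next I'll measure this and check a close crop.

```bash
cat > h.py <<'E'
import numpy as np,cv2
from rig import r
def ray(name,px,z,info=None):
    i=info or r.camera_info(name);K=np.array(i["K"]);E=np.array(i["extrinsics"])
    px=np.atleast_2d(np.asarray(px,float))
    d=np.c_[(px-K[:2,2])/np.array([K[0,0],K[1,1]]),np.ones(len(px))]
    if name=="wrist":
        t=np.linalg.norm(d[:,:2],axis=1)
        d=np.c_[d[:,:2]*(np.sin(t)/np.maximum(t,1e-9))[:,None],np.cos(t)]
    d=d@E[:3,:3].T;o=E[:3,3]
    return (o+d*((z-o[2])/d[:,2])[:,None])[:,:2]
E
python3 - <<'E'
from h import *
im=cv2.imread("pics/top0.png");g=cv2.cvtColor(im,cv2.COLOR_BGR2GRAY)
print(r.tcp_to_tips, g[190,245],g[180,287],g[187,320])
def blobs(m,lo,name,z):
    for c in cv2.findContours(m,cv2.RETR_EXTERNAL,cv2.CHAIN_APPROX_NONE)[0]:
        a=cv2.contourArea(c)
        if a<lo: continue
        rc=cv2.minAreaRect(c.reshape(-1,2).astype(np.float32));p=ray("top",c.reshape(-1,2),z)
        w=cv2.minAreaRect(p.astype(np.float32))
        b=cv2.boxPoints(w);e=b[1]-b[0]
        print(name,np.round(rc[0]),"world c",np.round(w[0],1),"size",np.round(w[1],1),"ang",w[2]); print(np.round(b,1).tolist())
blobs(cv2.morphologyEx(((g>190)*255).astype('u1'),cv2.MORPH_CLOSE,np.ones((3,3)))[110:300,160:420].copy(),300,"plate(px off 160,110)",71) if 0 else None
m=np.zeros_like(g);m[110:300,160:420]=255
blobs(cv2.morphologyEx(((g>180)*255).astype('u1'),cv2.MORPH_CLOSE,np.ones((3,3)))&m,300,"plate",71)
blobs(cv2.morphologyEx(((g>55)*255).astype('u1'),cv2.MORPH_CLOSE,np.ones((5,5)))&m,5000,"board",63)
cv2.imwrite("pics/crop.png",cv2.resize(im[100:290,160:420],None,fx=3,fy=3,interpolation=cv2.INTER_CUBIC))
E
```

```text
17.0 128 243 140
plate [223. 270.] world c [286.1 217.9] size [70.8 88.5] ang 10.373189926147461
[[243.3000030517578, 255.0], [259.20001220703125, 168.0], [328.8999938964844, 180.8000030517578], [313.0, 267.79998779296875]]
plate [186. 209.] world c [445.6 317.1] size [71.3 87.1] ang 62.89384078979492
[[390.6000061035156, 305.20001220703125], [468.20001220703125, 265.5], [500.6000061035156, 329.0], [423.1000061035156, 368.70001220703125]]
plate [286. 180.] world c [521.5  49.8] size [100.9 126.4] ang 15.569622993469238
[[456.0, 97.0999984741211], [489.8999938964844, -24.600000381469727], [587.0999755859375, 2.4000000953674316], [553.0999755859375, 124.19999694824219]]
board [320. 181.] world c [519.6 -41.9] size [302.6 455.9] ang 7.704237461090088
[[339.1000061035156, 163.6999969482422], [400.20001220703125, -288.1000061035156], [700.0999755859375, -247.5], [639.0, 204.3000030517578]]
```

View pics/crop.png

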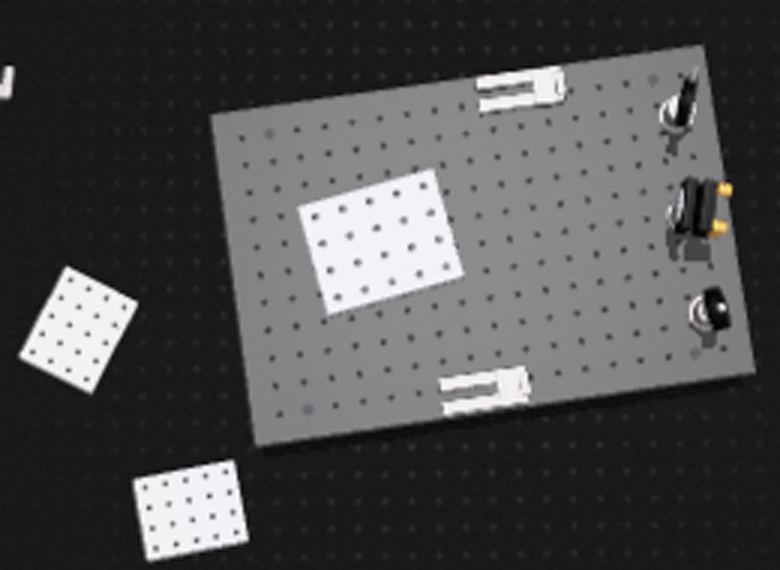

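The crop confirms the choice: the 5x4-hole plate on the board measures 101 x 126 mm, against about 71 x 88 mm for the two decoys. The board yaw is 0.134 and the plate yaw 0.272. The leading end sits about 75 mm short of the edge, so it needs about 100 mm of travel. I'll turn the tool first and half-close the fingers.

apply_moves:
  series: "0 0 0 0 0 0.107 0;0 0 0 0 0 0.107 0;0 0 0 0 0 0.107 0;0 0 0 0 0 0.107 0;0 0 0 0 0 0.107 0;0 0 0 0 0 0.107 0;0 0 0 0 0 0.107 0;0 0 0 0 0 0.107 0;0 0 0 0 0 0 0;0 0 0 0 0 0 0"
  squeeze: 20

```text
clock: 0.93
eef_pos: [266.0, 565.4, 221.4]
tcp_rot: [-3.141, 0.0, 1.849]
contact_force: [0.4, -0.2, 0.2]
opening: 0.504
```

apply_moves:
  series: "-3.3 0.54 0 0 0 0 0;-3.3 0.54 0 0 0 0 0;-3.3 0.54 0 0 0 0 0;-3.3 0.54 0 0 0 0 0;-3.3 0.54 0 0 0 0 0;-3.3 0.54 0 0 0 0 0;-3.3 0.54 0 0 0 0 0;-3.3 0.54 0 0 0 0 0;-3.3 0.54 0 0 0 0 0;-3.3 0.54 0 0 0 0 0"

```text
clock: 1.77
eef_pos: [408.0, 261.1, 221.8]
tcp_rot: [3.141, -0.0, 1.85]
contact_force: [0.3, 0.0, -0.6]
opening: 0.498
```

apply_moves:
  series: "-3.3 0.54 0 0 0 0 0;-3.3 0.54 0 0 0 0 0;-3.3 0.54 0 0 0 0 0;-3.3 0.54 0 0 0 0 0;-3.3 0.54 0 0 0 0 0;-3.3 0.54 0 0 0 0 0;-3.3 0.54 0 0 0 0 0;-3.3 0.54 0 0 0 0 0;-3.3 0.54 0 0 0 0 0;0 0 0 0 0 0 0"

```text
clock: 2.6
eef_pos: [537.3, -14.5, 221.8]
tcp_rot: [3.14, 0.002, 1.847]
contact_force: [0.2, 0.1, 0.3]
opening: 0.505
```

apply_moves:
  series: "-1.8 0.1 0 0 0 0 0;-1.8 0.1 0 0 0 0 0;0 0 2.2 0 0 0 0;0 0 2.2 0 0 0 0;0 0 2.2 0 0 0 0;0 0 2.2 0 0 0 0;0 0 2.2 0 0 0 0;0 0 2 0 0 0 0;0 0 0 0 0 0 0;0 0 0 0 0 0 0"

```text
clock: 3.43
eef_pos: [545.9, -43.8, 91.1]
tcp_rot: [-3.139, -0.001, 1.848]
contact_force: [-0.2, 0.2, 0.9]
opening: 0.501
```

Run:
```python
from h import *
i=r.camera_info("wrist");print(np.round(i["K"],1).tolist(),np.round(i["extrinsics"],3).tolist(),r.sense()["eef_pos"])
f=r.grab_frame("wrist");cv2.imwrite("pics/w1.png",f)
```

```text
[[309.7, 0.0, 321.3], [0.0, 309.7, 197.7], [0.0, 0.0, 1.0]] [[0.962, 0.264, 0.075, 524.445], [0.274, -0.922, -0.273, 25.512], [-0.003, 0.283, -0.959, 242.519], [0.0, 0.0, 0.0, 1.0]] [545.92859824 -43.80976402  91.09030533]
```

View pics/w1.png

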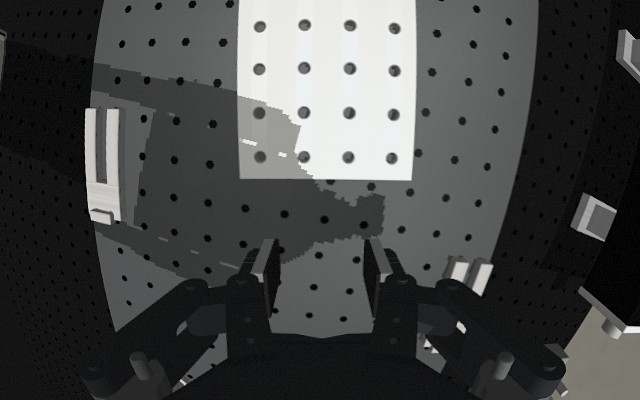

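The wrist view shows the plate's trailing edge from (240,180) to (412,180), square to the fingers. The fingertips at (270,240) and (370,240) are clear behind it. I'll feel for the board height.

apply_moves:
  series: "0 0 0.2 0 0 0 0;0 0 0.2 0 0 0 0;0 0 0.2 0 0 0 0;0 0 0.2 0 0 0 0;0 0 0.1 0 0 0 0;0 0 0.1 0 0 0 0;0 0 0.05 0 0 0 0;0 0 0.05 0 0 0 0;0 0 0 0 0 0 0;0 0 0 0 0 0 0"

```text
clock: 4.32
eef_pos: [546.8, -44.2, 80.7]
tcp_rot: [-3.142, -0.0, 1.846]
contact_force: [-0.4, 0.4, 0.4]
opening: 0.502
```

Run:
```python
from h import *
im=cv2.imread("pics/top0.png")
i={"K":r.camera_info("wrist")["K"],"extrinsics":np.array([[0.962,0.264,0.075,524.445],[0.274,-0.922,-0.273,25.512],[-0.003,0.283,-0.959,242.519],[0,0,0,1]])}
print(ray("wrist",[[240,180],[412,180],[260,157],[391,158],[260,26],[394,29]],71,i).round(1).tolist())
for z in(63,68,73,78):print(z,ray("wrist",[[268,240],[374,240]],z,i).round(1).tolist())
```

```text
[[489.4, -26.0], [585.9, 1.6], [497.9, -9.8], [569.5, 10.2], [478.1, 62.5], [549.9, 81.5]]
63 [[513.4, -62.2], [578.7, -43.5]]
68 [[513.7, -59.7], [577.2, -41.6]]
73 [[514.0, -57.3], [575.7, -39.6]]
78 [[514.3, -54.9], [574.2, -37.7]]
```

apply_moves:
  series: "0 0 0.08 0 0 0 0;0 0 0.08 0 0 0 0;0 0 0.08 0 0 0 0;0 0 0.06 0 0 0 0;0 0 0 0 0 0 0;0 0 0 0 0 0 0;0 0 0 0 0 0 0;0 0 0 0 0 0 0;0 0 0 0 0 0 0;0 0 0 0 0 0 0"

```text
clock: 5.15
eef_pos: [546.8, -44.2, 77.7]
tcp_rot: [3.142, 0.0, 1.846]
contact_force: [-0.6, 0.2, 0.2]
opening: 0.501
```

apply_moves:
  series: "0 0 0.05 0 0 0 0;0 0 0.05 0 0 0 0;0 0 0.05 0 0 0 0;0 0 0.05 0 0 0 0;0 0 0.05 0 0 0 0;0 0 0 0 0 0 0;0 0 0 0 0 0 0;0 0 0 0 0 0 0;0 0 0 0 0 0 0;0 0 0 0 0 0 0"

```text
clock: 5.98
eef_pos: [546.8, -44.2, 75.2]
tcp_rot: [3.142, 0.0, 1.846]
contact_force: [0.0, 0.3, -0.6]
opening: 0.5
```

apply_moves:
  series: "0 0 0.05 0 0 0 0;0 0 0.05 0 0 0 0;0 0 0.05 0 0 0 0;0 0 0.05 0 0 0 0;0 0 0 0 0 0 0;0 0 0 0 0 0 0;0 0 0 0 0 0 0;0 0 0 0 0 0 0;0 0 0 0 0 0 0;0 0 0 0 0 0 0"

```text
clock: 6.82
eef_pos: [546.8, -44.2, 73.2]
tcp_rot: [-3.142, 0.0, 1.846]
contact_force: [0.1, -0.0, -0.2]
opening: 0.501
```

apply_moves:
  series: "0 0 0.05 0 0 0 0;0 0 0.05 0 0 0 0;0 0 0.05 0 0 0 0;0 0 0 0 0 0 0;0 0 0 0 0 0 0;0 0 0 0 0 0 0;0 0 0 0 0 0 0;0 0 0 0 0 0 0;0 0 0 0 0 0 0;0 0 0 0 0 0 0"

```text
clock: 7.65
eef_pos: [546.8, -44.2, 71.7]
tcp_rot: [-3.142, -0.0, 1.846]
contact_force: [0.0, -0.5, -0.3]
opening: 0.499
```

apply_moves:
  series: "0.4 0 0 0 0 0 0;0.4 0 0 0 0 0 0;0.3 0 0 0 0 0 0;0.3 0 0 0 0 0 0;0.3 0 0 0 0 0 0;0.3 0 0 0 0 0 0;0.3 0 0 0 0 0 0;0.3 0 0 0 0 0 0;0.2 0 0 0 0 0 0;0.2 0 0 0 0 0 0"

```text
clock: 8.48
eef_pos: [538.6, -15.0, 71.7]
tcp_rot: [-3.142, 0.0, 1.846]
contact_force: [-0.2, -0.9, 0.8]
opening: 0.503
```

Run:
```python
from h import *
i=r.camera_info("wrist");print(np.round(i["extrinsics"],4).tolist(),r.sense()["eef_pos"],r.sense()["contact_force"])
f=r.grab_frame("wrist");cv2.imwrite("pics/w2.png",f)
```

```text
[[0.9623, 0.261, 0.0765, 516.8829], [0.272, -0.9227, -0.273, 54.3724], [-0.0007, 0.2835, -0.959, 223.0521], [0.0, 0.0, 0.0, 1.0]] [538.5891068  -15.04539631  71.69320759] [-0.19548136 -0.856548    0.80062004]
```

View pics/w2.png

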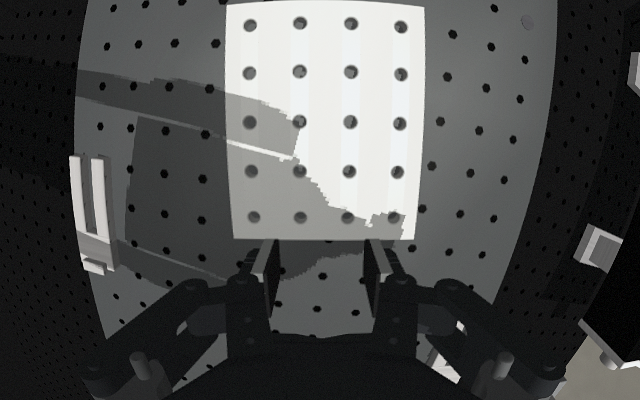

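The plate's trailing edge now meets both fingertips at row 240. It lies flat, square to the fingers and centred between columns 232 and 415. I'll measure it and keep pushing with the gradual turn.

apply_moves:
  series: "0.3 0 0 0 0 0.012 0;0.4 0 0 0 0 0.014 0;0.4 0 0 0 0 0.014 0;0.4 0 0 0 0 0.014 0;0.4 0 0 0 0 0.014 0;0.4 0 0 0 0 0.014 0;0.4 0 0 0 0 0.014 0;0.4 0 0 0 0 0.014 0;0.3 0 0 0 0 0.014 0;0.2 0 0 0 0 0.014 0"

```text
clock: 9.37
eef_pos: [530.9, 20.3, 71.7]
tcp_rot: [3.142, -0.0, 1.707]
contact_force: [0.5, -0.2, -0.7]
opening: 0.5
```

```bash
cat > m.py <<'E'
# plate and board left edge from wrist view; argv: tag
from h import *
import sys
i=r.camera_info("wrist");s=r.sense();f=r.grab_frame("wrist");cv2.imwrite(f"pics/{sys.argv[1]}.png",f)
cv2.imwrite(f"pics/{sys.argv[1]}t.png",r.grab_frame("top"))
np.save(f"pics/{sys.argv[1]}.npy",i["extrinsics"])
print(s["eef_pos"].round(1),s["tcp_rot"].round(4),s["contact_force"].round(1))
E
python3 m.py w3
python3 - <<'E'
from h import *
E=np.array([[0.9623,0.261,0.0765,516.8829],[0.272,-0.9227,-0.273,54.3724],[-0.0007,0.2835,-0.959,223.0521],[0,0,0,1]])
i={"K":r.camera_info("wrist")["K"],"extrinsics":E}
print(ray("wrist",[[233,240],[414,240],[227,4],[424,8]],71,i).round(1).tolist())
E
```

```text
[530.9  20.3  71.7] [ 3.1416 -0.      1.7067] [ 0.5 -0.2 -0.7]
[[488.7, -25.7], [585.1, 1.5], [455.8, 95.9], [551.8, 121.3]]
```

View pics/w3.png

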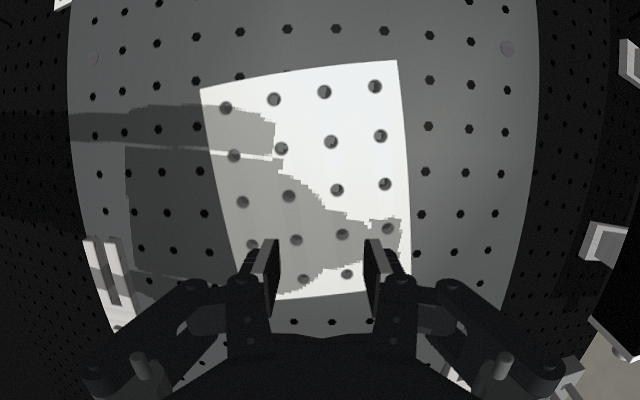

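Run:
```python
from h import *
i={"K":r.camera_info("wrist")["K"],"extrinsics":np.load("pics/w3.npy")}
print(i["extrinsics"][:3,3])
print(ray("wrist",[[201,90],[397,60],[410,290],[226,108],[375,86],[280,299]],71,i).round(1).tolist())
i["extrinsics"]=np.load("pics/w3.npy")
for z in(63,71,76,85):print(z,ray("wrist",[[268,240],[374,240]],z,i).round(1).tolist())
c=r.grab_frame("scene");cv2.imwrite("pics/s3.png",cv2.resize(c[150:270,200:430],None,fx=3.4,fy=3.4,interpolation=cv2.INTER_CUBIC))
```

```text
[518.94715929  91.74224279 223.05086694]
[[456.8, 95.3], [552.2, 121.9], [585.5, -2.8], [471.5, 87.0], [543.1, 106.8], [509.2, -18.4]]
63 [[498.5, 15.7], [558.5, 23.9]]
71 [[499.6, 19.5], [556.5, 27.3]]
76 [[500.2, 21.9], [555.3, 29.4]]
85 [[501.3, 26.2], [553.1, 33.3]]
```

View pics/s3.png

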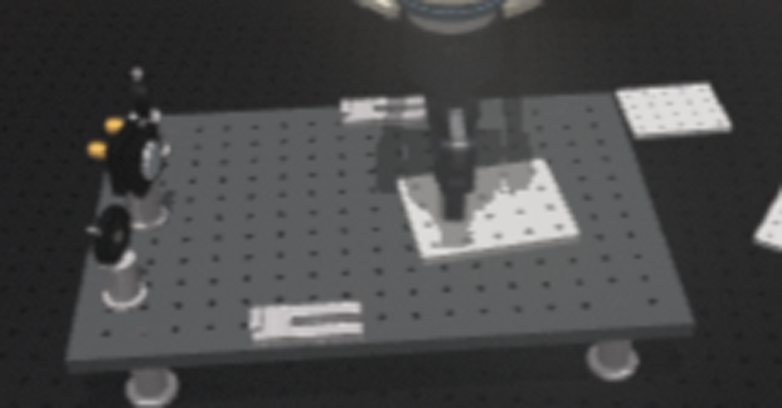

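The scene crop shows the plate unmoved at about (490,205), with the fingers above it. At half-open the tips sit higher than I assumed, and nothing was disturbed. I'll back off and feel further down for the board.

apply_moves:
  series: "0 0 -0.5 0 0 -0.07 0;0 0 0 0 0 -0.069 0;-1.5 -0.05 0 0 0 0 0;-1.5 -0.05 0 0 0 0 0;-1.5 -0.05 0 0 0 0 0;-1.5 -0.05 0 0 0 0 0;-0.6 0 0.5 0 0 0 0;0 0 0.1 0 0 0 0;0 0 0.1 0 0 0 0;0 0 0 0 0 0 0"

```text
clock: 10.35
eef_pos: [546.4, -43.7, 69.2]
tcp_rot: [-3.141, -0.001, 1.847]
contact_force: [0.5, -0.1, 0.1]
opening: 0.502
```

apply_moves:
  series: "0 0 0.05 0 0 0 0;0 0 0.05 0 0 0 0;0 0 0.05 0 0 0 0;0 0 0.05 0 0 0 0;0 0 0.05 0 0 0 0;0 0 0 0 0 0 0;0 0 0 0 0 0 0;0 0 0 0 0 0 0;0 0 0 0 0 0 0;0 0 0 0 0 0 0"

```text
clock: 11.18
eef_pos: [547.0, -44.2, 67.2]
tcp_rot: [3.142, 0.0, 1.847]
contact_force: [-0.4, 0.7, 0.3]
opening: 0.496
```

apply_moves:
  series: "0 0 0.05 0 0 0 0;0 0 0.05 0 0 0 0;0 0 0.05 0 0 0 0;0 0 0.05 0 0 0 0;0 0 0.05 0 0 0 0;0 0 0 0 0 0 0;0 0 0 0 0 0 0;0 0 0 0 0 0 0;0 0 0 0 0 0 0;0 0 0 0 0 0 0"

```text
clock: 12.02
eef_pos: [547.0, -44.2, 64.7]
tcp_rot: [-3.142, 0.0, 1.847]
contact_force: [0.4, -0.1, -1.2]
opening: 0.501
```

```bash
python3 m.py w4
python3 - <<'E'
from h import *
f=cv2.imread("pics/w4.png")
a=cv2.resize(f[150:350,220:420],None,fx=2.8,fy=2.8,interpolation=cv2.INTER_CUBIC)
cv2.imwrite("pics/c4.png",cv2.convertScaleAbs(a,alpha=1.6,beta=10))
E
```

```text
[547.  -44.2  64.7] [-3.1416  0.      1.8468] [ 0.4 -0.1 -1.2]
```

View pics/c4.png

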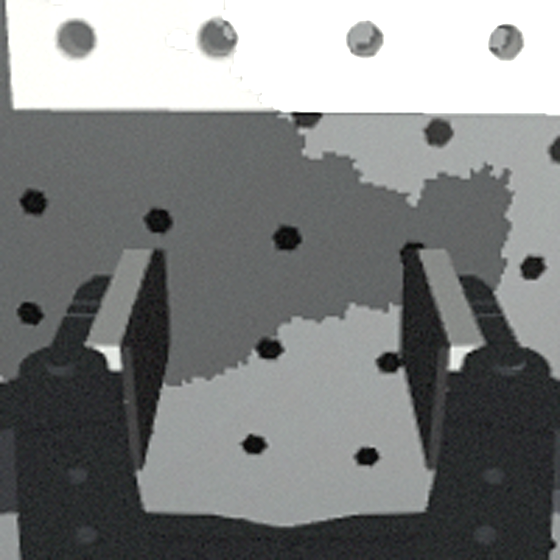

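apply_moves:
  series: "0 0 0.05 0 0 0 0;0 0 0.05 0 0 0 0;0 0 0.05 0 0 0 0;0 0 0.05 0 0 0 0;0 0 0.05 0 0 0 0;0 0 0 0 0 0 0;0 0 0 0 0 0 0;0 0 0 0 0 0 0;0 0 0 0 0 0 0;0 0 0 0 0 0 0"

```text
clock: 12.95
eef_pos: [547.0, -44.2, 62.2]
tcp_rot: [3.142, 0.0, 1.847]
contact_force: [1.4, 0.5, -0.4]
opening: 0.503
```

Run:
```python
from h import *
i={"K":r.camera_info("wrist")["K"],"extrinsics":np.load("pics/w4.npy")}
for z in(63,68,73,78):
    p=ray("wrist",[[279,239],[365,239]],z,i);print(z,p.round(1).tolist(),np.linalg.norm(p[1]-p[0]).round(1))
s=r.sense();print(s["eef_pos"],s["qpos"],s["contact_force"])
```

```text
63 [[521.8, -47.2], [566.7, -34.4]] 46.7
68 [[521.9, -44.8], [565.4, -32.5]] 45.2
73 [[522.0, -42.5], [564.0, -30.5]] 43.7
78 [[522.1, -40.1], [562.7, -28.6]] 42.2
[547.01500538 -44.21049599  62.20856839] [-8.33872652e-02  4.42372326e-01  1.92039409e+00  1.76340179e-05
  7.78769106e-01 -3.59375417e-01] [ 1.40544073  0.50029094 -0.41677602]
```

Two wrist-view cues, the finger gap and the front-face position, both put the half-open tips about 12 mm above the reported TCP. That contradicts the stated 17 mm ahead. I'll go by touch and keep descending carefully.

apply_moves:
  series: "0 0 0.1 0 0 0 0;0 0 0.1 0 0 0 0;0 0 0.1 0 0 0 0;0 0 0.1 0 0 0 0;0 0 0.05 0 0 0 0;0 0 0 0 0 0 0;0 0 0 0 0 0 0;0 0 0 0 0 0 0;0 0 0 0 0 0 0;0 0 0 0 0 0 0"

```text
clock: 13.78
eef_pos: [547.0, -44.2, 57.7]
tcp_rot: [3.141, 0.0, 1.847]
contact_force: [0.1, 0.5, -0.1]
opening: 0.502
```

apply_moves:
  series: "0 0 0.05 0 0 0 0;0 0 0.05 0 0 0 0;0 0 0.05 0 0 0 0;0 0 0.05 0 0 0 0;0 0 0.05 0 0 0 0;0 0 0 0 0 0 0;0 0 0 0 0 0 0;0 0 0 0 0 0 0;0 0 0 0 0 0 0;0 0 0 0 0 0 0"

```text
clock: 14.62
eef_pos: [547.0, -44.2, 55.2]
tcp_rot: [3.141, 0.0, 1.847]
contact_force: [-1.0, 0.0, 0.6]
opening: 0.498
```

apply_moves:
  series: "0 0 0.05 0 0 0 0;0 0 0.05 0 0 0 0;0 0 0.05 0 0 0 0;0 0 0.05 0 0 0 0;0 0 0 0 0 0 0;0 0 0 0 0 0 0;0 0 0 0 0 0 0;0 0 0 0 0 0 0;0 0 0 0 0 0 0;0 0 0 0 0 0 0"

```text
clock: 15.45
eef_pos: [547.0, -44.2, 53.2]
tcp_rot: [3.142, 0.0, 1.847]
contact_force: [-0.8, 0.8, -0.4]
opening: 0.505
```

```bash
python3 m.py w5
python3 - <<'E'
from h import *
f=cv2.imread("pics/w5.png")
a=cv2.resize(f[130:350,220:420],None,fx=2.7,fy=2.7,interpolation=cv2.INTER_CUBIC)
cv2.imwrite("pics/c5.png",cv2.convertScaleAbs(a,alpha=1.6,beta=10))
E
```

```text
[547.  -44.2  53.2] [3.1416 0.     1.8468] [-0.8  0.8 -0.4]
```

View pics/c5.png

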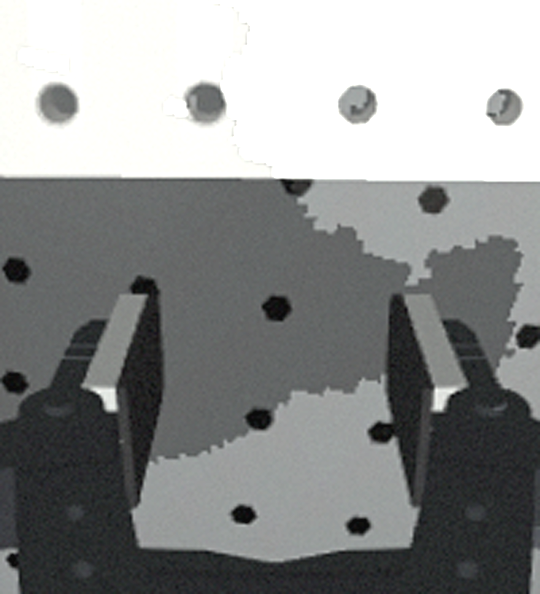

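apply_moves:
  series: "0 0 0.05 0 0 0 0;0 0 0.05 0 0 0 0;0 0 0.05 0 0 0 0;0 0 0 0 0 0 0;0 0 0 0 0 0 0;0 0 0 0 0 0 0;0 0 0 0 0 0 0;0 0 0 0 0 0 0;0 0 0 0 0 0 0;0 0 0 0 0 0 0"

```text
clock: 16.38
eef_pos: [547.0, -44.2, 51.7]
tcp_rot: [-3.142, 0.0, 1.847]
contact_force: [0.1, 0.3, 0.1]
opening: 0.502
```

apply_moves:
  series: "0.4 0 0 0 0 0 0;0.4 0 0 0 0 0 0;0.4 0 0 0 0 0 0;0.3 0 0 0 0 0 0;0.3 0 0 0 0 0 0;0.3 0 0 0 0 0 0;0.3 0 0 0 0 0 0;0.3 0 0 0 0 0 0;0.3 0 0 0 0 0 0;0.2 0 0 0 0 0 0"

```text
clock: 17.22
eef_pos: [538.3, -13.2, 51.7]
tcp_rot: [3.141, 0.0, 1.847]
contact_force: [0.4, -1.5, 0.1]
opening: 0.504
```

```bash
python3 m.py w6
cat > d.py <<'E'
from h import *
import sys
Kw=r.camera_info("wrist")["K"]
for t in sys.argv[1:]:
    f=cv2.imread(f"pics/{t}.png");g=cv2.cvtColor(f,cv2.COLOR_BGR2GRAY);i={"K":Kw,"extrinsics":np.load(f"pics/{t}.npy")}
    for th in(125,140):
        m=cv2.morphologyEx(((g>th)*255).astype('u1'),cv2.MORPH_CLOSE,np.ones((15,15)));m[330:]=0
        c=max(cv2.findContours(m,cv2.RETR_EXTERNAL,cv2.CHAIN_APPROX_NONE)[0],key=cv2.contourArea).reshape(-1,2)
        w=cv2.minAreaRect(ray("wrist",c,71,i).astype(np.float32))
        print(t,th,"px",c.min(0),c.max(0),"c",np.round(w[0],1),"size",np.round(w[1],1),round(w[2],2))
    print("  g",g[150,200:460:12])
E
python3 d.py w1 w2 w5 w6
```

```text
[538.3 -13.2  51.7] [3.1414e+00 2.0000e-04 1.8469e+00] [ 0.4 -1.5  0.1]Traceback (most recent call last):
  File "d.py", line 5, in <module>
    f=cv2.imread(f"pics/{t}.png");g=cv2.cvtColor(f,cv2.COLOR_BGR2GRAY);i={"K":Kw,"extrinsics":np.load(f"pics/{t}.npy")}
                                                                                              ~~~~~~~^^^^^^^^^^^^^^^^^
    fid = stack.enter_context(open(os.fspath(file), "rb"))
                              ~~~~^^^^^^^^^^^^^^^^^^^^^^^
FileNotFoundError: [Errno 2] No such file or directory: 'pics/w1.npy'
```

```bash
python3 d.py w5 w6
```

```text
w5 125 px [211   0] [437 196] c [524.6  32.5] size [100.3  91.8] 15.88
w5 140 px [212   0] [437 196] c [524.6  32.6] size [99.8 91.9] 15.72
  g [ 64  59 152 227 159 157 154 156 160 162 239 239 241 242 240 240 239 241
 241 238 101  97]
w6 125 px [209   0] [438 242] c [518.7  52.3] size [100.1 113.6] 16.02
w6 140 px [210   0] [437 241] c [518.8  52.3] size [ 99.8 113.5] 16.02
  g [ 68  97 202 233 161 158 159 158 163 237 238 238 244 244 238 237 238 244
 243 235 109 109]
```

The plate moved about 10 mm with the fingers and stayed square to them. About 90 mm is left, with a turn of 0.142 rad.

apply_moves:
  series: "0.3 0 0 0 0 0.01 0;0.4 0 0 0 0 0.013 0;0.4 0 0 0 0 0.013 0;0.4 0 0 0 0 0.013 0;0.4 0 0 0 0 0.013 0;0.4 0 0 0 0 0.013 0;0.4 0 0 0 0 0.013 0;0.4 0 0 0 0 0.013 0;0.4 0 0 0 0 0.013 0;0.3 0 0 0 0 0.013 0"

```text
clock: 18.15
eef_pos: [529.8, 24.1, 51.7]
tcp_rot: [-3.141, -0.0, 1.719]
contact_force: [0.8, -2.0, 0.2]
opening: 0.498
```

```bash
python3 m.py w7;python3 d.py w7
```

```text
[529.8  24.1  51.7] [-3.1415e+00 -1.0000e-04  1.7186e+00] [ 0.8 -2.   0.2]
w7 125 px [209   0] [437 242] c [518.7  91.3] size [100.1 113.6] 8.63
w7 140 px [209   0] [437 241] c [518.6  91.3] size [ 99.9 113.5] 8.63
  g [ 62 105 156 159 160 156 158 237 243 236 236 235 243 244 237 236 236 242
 243 235 115 114]
```

apply_moves:
  series: "0.3 0 0 0 0 0.007 0;0.4 0 0 0 0 0.007 0;0.4 0 0 0 0 0 0;0.4 0 0 0 0 0 0;0.4 0 0 0 0 0 0;0.4 0 0 0 0 0 0;0.4 0 0 0 0 0 0;0.4 0 0 0 0 0 0;0.4 0 0 0 0 0 0;0.3 0 0 0 0 0 0"

```text
clock: 19.08
eef_pos: [524.7, 61.8, 51.7]
tcp_rot: [-3.142, -0.0, 1.706]
contact_force: [0.8, -1.7, 0.3]
opening: 0.499
```

```bash
python3 m.py w8;python3 d.py w8
python3 - <<'E'
from h import *
# board left edge from top views: fit line to boundary in board mask on rows clear of plate
for t in("top0","w8t"):
    g=cv2.GaussianBlur(cv2.cvtColor(cv2.imread(f"pics/{t}.png"),cv2.COLOR_BGR2GRAY),(1,1),0).astype(float)
    P=[]
    for y in list(range(142,165))+list(range(205,242)):
        L=g[y,205:258]; d=np.diff(L); k=int(np.argmax(d[:]>15)) if (d>15).any() else -1
        if k<3: continue
        lo,hi=np.median(L[max(0,k-6):k-1]),np.median(L[k+3:k+8]);h=(lo+hi)/2
        j=next((n for n in range(k-2,k+4) if L[n]<h<=L[n+1]),None)
        if j is None: continue
        P.append((205+j+(h-L[j])/(L[j+1]-L[j]),y))
    P=np.array(P);
    for _ in range(4):
        a=np.polyfit(P[:,1],P[:,0],1);e=P[:,0]-np.polyval(a,P[:,1]);P=P[abs(e)<max(2*np.median(abs(e)),.3)]
    q=ray("top",[[np.polyval(a,y),y] for y in(140,245)],63)
    print(t,len(P),"rms",e.std().round(2),q.round(1).tolist(),"edge yaw",np.arctan2(*(q[0]-q[1])[::-1]).round(4))
f=cv2.imread("pics/w8.png");cv2.imwrite("pics/w8v.png",cv2.convertScaleAbs(f,alpha=1.4))
E
```

```text
[524.7  61.8  51.7] [-3.1416 -0.      1.706 ] [ 0.8 -1.7  0.3]
w8 125 px [209   0] [437 242] c [514.3 129. ] size [100.  113.5] 7.86
w8 140 px [209   0] [437 242] c [514.3 129.1] size [ 99.9 113.5] 7.82
  g [ 66 110 153 159 158 156 238 237 243 236 235 236 243 243 236 235 236 242
 243 234 103  98]
top0 60 rms 0.07 [[632.1, 202.1], [349.5, 163.8]] edge yaw 0.1347
w8t 60 rms 1.13 [[632.1, 196.7], [349.9, 200.3]] edge yaw -0.013
```

View pics/w8v.png

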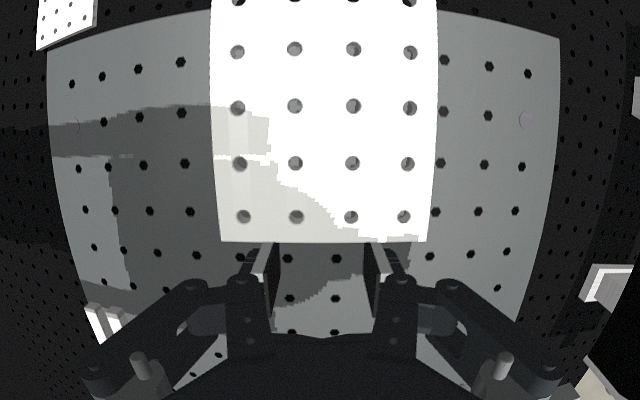

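The wrist view shows the plate square against both fingertips at row 242. The board's left edge is visible at the top, from (50,50) to (210,12) and from (437,10) to (558,38). I'll cross-check the remaining distance with it.

Run:
```python
from h import *
i={"K":r.camera_info("wrist")["K"],"extrinsics":np.load("pics/w8.npy")}
g=cv2.cvtColor(cv2.imread("pics/w8.png"),cv2.COLOR_BGR2GRAY).astype(float)
P=[]
for x in list(range(105,205,3))+list(range(443,550,3)):
    L=g[:60,x];k=np.argmax(np.diff(L[::1])*(L[:-1]<60)*(np.arange(59)>4))
    P.append((x,k+.5))
w=ray("wrist",P,63,i);u=np.array([-.1343,.9909]);v=np.array([.9909,.1343])
X,Y=w@v,w@u
for _ in range(5):
    a=np.polyfit(X,Y,1);e=Y-np.polyval(a,X);k=abs(e)<max(2*np.median(abs(e)),.5);X,Y=X[k],Y[k]
print(len(X),"edge y at plate x",np.polyval(a,np.array([514,129])@v).round(2),"tilt",a[0].round(4),"rms",e.std().round(2),"trailing",np.array([522.1,72.7])@u)
```

```text
70 edge y at plate x 114.12 tilt -0.0003 rms 0.17 trailing 1.9204000000000008
```

The two views agree to about 1 mm, leaving 12 to 13.5 mm. I'll push 12.5 mm, then back off.

apply_moves:
  series: "0.2 0 0 0 0 0 0;0.2 0 0 0 0 0 0;0.2 0 0 0 0 0 0;0.2 0 0 0 0 0 0;0.2 0 0 0 0 0 0;0.15 0 0 0 0 0 0;0.1 0 0 0 0 0 0;0 0 0 0 0 0 0;0 0 0 0 0 0 0;0 0 0 0 0 0 0"

```text
clock: 20.02
eef_pos: [523.1, 73.8, 51.7]
tcp_rot: [3.142, -0.0, 1.706]
contact_force: [0.1, 0.1, 0.2]
opening: 0.497
```

apply_moves:
  series: "-0.3 0 0 0 0 0 0;-0.8 0 0 0 0 0 0;-1.2 0 0 0 0 0 0;-1.2 0 0 0 0 0 0;-1 0 -0.5 0 0 0 0;-0.5 0 -2 0 0 0 0;0 0 -3.5 0 0 0 0;0 0 -3.5 0 0 0 0;0 0 -3 0 0 0 0;0 0 0 0 0 0 0"

```text
clock: 20.85
eef_pos: [533.5, 23.1, 183.0]
tcp_rot: [3.132, 0.001, 1.705]
contact_force: [1.7, -0.1, 0.0]
opening: 0.499
```

```bash
python3 m.py w9
python3 - <<'E'
from h import *
i={"K":r.camera_info("wrist")["K"],"extrinsics":np.load("pics/w9.npy")}
f=cv2.imread("pics/w9.png");g=cv2.cvtColor(f,cv2.COLOR_BGR2GRAY).astype(np.uint8)
u=np.array([-.1343,.9909]);v=np.array([.9909,.1343])
m=cv2.morphologyEx(((g>140)*255).astype('u1'),cv2.MORPH_CLOSE,np.ones((9,9)));m[330:]=0
c=max(cv2.findContours(m,cv2.RETR_EXTERNAL,cv2.CHAIN_APPROX_NONE)[0],key=cv2.contourArea).reshape(-1,2)
w=cv2.minAreaRect(ray("wrist",c,71,i).astype(np.float32));b=cv2.boxPoints(w)
print("plate",w,"px",c.min(0),c.max(0),"corner board-y",(b@u).round(1))
cv2.imwrite("pics/w9v.png",cv2.convertScaleAbs(f,alpha=1.3))
E
```

```text
[533.5  23.1 183. ] [3.1322e+00 9.0000e-04 1.7046e+00] [ 1.7 -0.1  0. ]
plate ((513.0567016601562, 138.09268188476562), (100.31964874267578, 108.24042510986328), 7.739734649658203) px [258   0] [376 121] corner board-y [122.   13.8  13.8 122.1]
```

View pics/w9v.png

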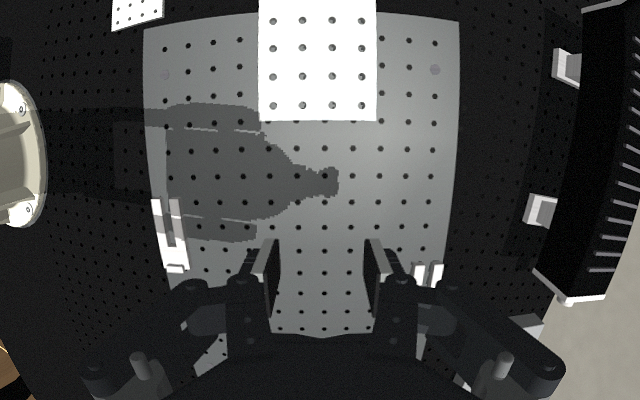

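The wrist view shows the plate flat and free, with its trailing edge at row 121 and the gripper clear. One numeric check from the top view, comparing the bystanders too, then I'll hand in.

Run:
```python
from h import *
u=np.array([-.1343,.9909])
for t in("top0","w9t"):
    g=cv2.cvtColor(cv2.imread(f"pics/{t}.png"),cv2.COLOR_BGR2GRAY)
    m=cv2.morphologyEx(((g>180)*255).astype('u1'),cv2.MORPH_CLOSE,np.ones((3,3)));m[:110]=0;m[300:]=0;m[:,:110]=0;m[:,420:]=0
    for c in cv2.findContours(m,cv2.RETR_EXTERNAL,cv2.CHAIN_APPROX_NONE)[0]:
        if cv2.contourArea(c)<60: continue
        w=cv2.minAreaRect(ray("top",c.reshape(-1,2),71).astype(np.float32));b=cv2.boxPoints(w)
        print(t,np.round(w[0],1),np.round(w[1],1),round(w[2],1),"y-edge",(b@u-115.4).round(1))
print(r.sense()["contact_force"].round(1)); r.sign_off()
```

```text
top0 [286.1 217.9] [70.8 88.5] 10.4 y-edge [104.6  16.3  19.6 107.9]
top0 [388.4 -41.6] [30.8 78.5] 8.1 y-edge [-169.7 -248.2 -248.  -169.5]
top0 [368.5 447.5] [178.7  32.5] 4.9 y-edge [299.1 266.6 257.9 290.4]
top0 [445.6 317.1] [71.3 87.1] 62.9 y-edge [134.6  84.8 143.4 193.1]
top0 [521.5  49.8] [100.9 126.4] 15.6 y-edge [ -80.4 -205.6 -191.8  -66.6]
top0 [658.4 -77.6] [30.5 77.5] 7.4 y-edge [-241.9 -319.4 -319.6 -242.1]
top0 [614.1 400.1] [ 33.  137.9] 85.2 y-edge [197.5 167.5 199.7 229.6]
w9t [286.3 218. ] [70.4 88.5] 10.4 y-edge [104.7  16.3  19.6 107.9]
w9t [293.7  57. ] [204.6 172.8] 89.2 y-edge [-186.8 -212.3   -9.9   15.6]
w9t [369.5 447.5] [176.7  32.3] 5.0 y-edge [298.8 266.5 258.1 290.4]
w9t [445.6 317.1] [71.3 87.1] 62.9 y-edge [134.6  84.8 143.4 193.1]
w9t [614.1 400.1] [ 33.  137.9] 85.2 y-edge [197.5 167.5 199.7 229.6]
w9t [501.7  44.9] [363.6 334.9] 2.2 y-edge [  45.9 -287.5 -322.5   10.8]
[ 0.1 -0.3 -0.4]
the job is handed in; nothing more can be done
```

I pushed the plate out over the left-hand end of the board with both half-open fingertips, turning it square as it went. I then backed off and handed the job in at about 21 s of the 35 s allowed.

- **Overhang:** my last wrist-camera measurement puts it at about 23.4 to 24.7 mm. The range comes from the wrist and top cameras placing the board edge 1.3 mm apart. Row 1 is clear of the edge and row 2 is over the board, each with several mm to spare.
- **Squareness:** the plate is within about 0.002 rad of the board edge. It lies flat and nothing was touching it when I handed in.
- **Other things:** the wrenches and the two smaller plates on the table did not move. I didn't re-measure the forks, the three mounts or the driver. The forks show in the last wrist view with no sign of being touched.

**Checks that failed or disagreed:**
- **Fingertip height:** half-open, the tips stand about 12 mm above the reported TCP, not 17 mm ahead of it. My first push therefore passed harmlessly above the plate. I backed off, lowered the tool, and pushed again.
- **Top view:** in the final picture the arm hides the plate and the board from the measurement. The overhang rests on the wrist camera, with the board edge also taken from the first top picture.

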